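Break two taper arbors out of a leaning stand and hang them in the fork rest

TASK

Take the two taper arbors out of the leaning stand and hang them in the fork rest, the tall one first because it stands in the way of the short one. Each sits fast in its taper under two bayonet hooks: turn it anticlockwise, seen from its head, until its ears are clear of the hooks and the taper has let go, then draw it straight out along its own axis. Slide each into a slot of its own, pushed to the back and hanging upright with its flange flat on the fork, and do not disturb the roll of tape, the tin or the pliers.

Things in the scene. Friction and masses are not known exactly. Their poses are not given: they have to be found in the camera images.
- stand: Grey arbor stand, fixed; origin under the centre of its 150 x 200 mm foot, z up, -x its front. Two steel noses 72 mm across, 96 mm apart along y, lean 30 degrees to its front: outward seat axis (-sin 30, 0, cos 30) in its frame. Sprung faces in each bore grip the taper: turning takes about 0.3 N m, the first 8 mm of pull 10 to 25 N; then it is loose. The shank leaves the nose after 52 mm.
- seat0 (a point): Centre of the mouth of the stand's left (+y) seat, 97 mm above the bench: a seated arbor's origin. Axes: the stand's. Two hooks, uphill and downhill, reach over the ears (25 to 36 mm off the axis, 14 mm above the mouth). They stop a clockwise turn; anticlockwise (positive about the outward axis) the ears are clear from 45 degrees to about 110; turn 55 to 70.
- seat1 (a point): The same for the stand's right (-y) seat: centre of its mouth, 97 mm above the bench, same axes, hooks and turn.
- tall_arbor: The taller taper arbor, steel, 182 mm long, about 0.35 kg. Origin: centre of the flange's underside; z: up its axis to the head. Shank z -52 (19 mm thick) to 0 (28 mm); flange 46 mm across, z 0 to 7, two ears 14 mm wide out to 29.5 mm on its +x and -x sides; neck 26 mm thick; round ribbed head 36 mm across, z 96 to 130. Starts in either seat, z along the seat's axis, x in the stand's x-z plane.
- tall_arbor_head (a point): On the tall arbor's axis, 16 mm below the top of its head, 114 mm from its origin: the middle of the grip.
- short_arbor: The shorter taper arbor, steel, 114 mm long, about 0.25 kg. Origin: centre of the flange's underside; z: up its axis to the head. Shank z -52 (19 mm thick) to 0 (28 mm); flange 46 mm across, z 0 to 7, two ears 14 mm wide out to 29.5 mm on its +x and -x sides; neck 26 mm thick; round ribbed head 36 mm across, z 28 to 62. Starts in either seat, z along the seat's axis, x in the stand's x-z plane.
- short_arbor_head (a point): On the short arbor's axis, 16 mm below the top of its head, 46 mm from its origin: the middle of the grip.
- fork: Fork rest, fixed: steel plate 8 mm thick, top face 95 mm above the bench, on an upright at its back, nothing above it. Origin on the bench, z up, -x its front. Two slots 32 mm wide, 92 mm apart along y, open to the front (mouth at x = -58 mm, widened over the first 14 mm; back wall at x = +12 mm). An arbor hangs by its flange, shank in the slot.
- slot0 (a point): In the fork's left slot (+y side), on the level of the plate's top face, 15 mm in front of the slot's back wall: where the origin of an arbor pushed fully home lies. Its axes are the fork's (-x = out of the slot).
- slot1 (a point): The same for the right slot (-y side).
- masking_tape: Roll of masking tape lying flat, 100 mm across, 24 mm high; origin under its centre. Leave it alone.
- flux_tin: Small black round tin, 41 mm across, 24 mm high; origin under its centre. Leave it alone.
- pliers_round: Blue-handled pliers lying flat, 140 mm long, 12 mm high; origin under the middle. Leave them alone.

How it is judged:
On the way, in this order (a step that is already met when the one before it is completed fails the run):
1. the tall arbor is turned at least 36 degrees while still in its seat (angle between the x axis of tall_arbor and the y axis of stand, either way round below 0.95 rad and (distance between tall_arbor and seat0 below 0.015 m or distance between tall_arbor and seat1 below 0.015 m)), for 0.05 s.
2. the tall arbor hangs in a fork slot, upright, flange on the plate (((horizontal distance between tall_arbor and slot0 below 0.009 m and z of tall_arbor in the frame of slot0 between -0.004 and 0.004 m and angle between tall_arbor's own z axis and vertical below 0.1 rad) or (horizontal distance between tall_arbor and slot1 below 0.009 m and z of tall_arbor in the frame of slot1 between -0.004 and 0.004 m and angle between tall_arbor's own z axis and vertical below 0.1 rad))), for 0.1 s.
3. then the short arbor is turned at least 36 degrees while still in its seat (angle between the x axis of short_arbor and the y axis of stand, either way round below 0.95 rad and (distance between short_arbor and seat0 below 0.015 m or distance between short_arbor and seat1 below 0.015 m)), for 0.05 s.
At the end, for the whole second after the job is handed in: Both arbors hang at rest in the fork rest, one in each slot: flange underside within 4 mm of the plate's top face, axis within 9 mm of the slot's home point, within 0.1 rad (6 degrees) of upright (((horizontal distance between tall_arbor and slot0 below 0.009 m and z of tall_arbor in the frame of slot0 between -0.004 and 0.004 m and angle between tall_arbor's own z axis and vertical below 0.1 rad) or (horizontal distance between tall_arbor and slot1 below 0.009 m and z of tall_arbor in the frame of slot1 between -0.004 and 0.004 m and angle between tall_arbor's own z axis and vertical below 0.1 rad)) and ((horizontal distance between short_arbor and slot0 below 0.009 m and z of short_arbor in the frame of slot0 between -0.004 and 0.004 m and angle between short_arbor's own z axis and vertical below 0.1 rad) or (horizontal distance between short_arbor and slot1 below 0.009 m and z of short_arbor in the frame of slot1 between -0.004 and 0.004 m and angle between short_arbor's own z axis and vertical below 0.1 rad)) and linear speed of each of tall_arbor, short_arbor below 0.02 m/s and angular speed of each of tall_arbor, short_arbor below 0.2 rad/s); the robot touches nothing.
It fails at once if the roll of tape is moved more than 20 mm (distance of masking_tape from where it was at the start of the episode above 0.02 m).
It fails at once if the tin is moved more than 20 mm (distance of flux_tin from where it was at the start of the episode above 0.02 m).
It fails at once if the pair of pliers is moved more than 20 mm (distance of pliers_round from where it was at the start of the episode above 0.02 m).
It also fails if it takes over 72 s, if anything falls off the work surface, if the arm or the gripper's body presses on something with over 40 N, if the wrist force passes 120 N, or if a joint passes its speed limit or range.

ROBOT

A 6-joint arm with a two-finger parallel gripper is mounted at the origin on a cart in front of the work surface, level with it; the furniture and walls round the work are solid. World frame = base frame: x ahead of the robot, y to its left, z up, the work surface at z = 0. Lengths are in m, angles in rad, forces in N, time in s.
With the tool pointing down it reaches from about 0.25 to 0.775 m from the base axis. Payload 4 kg.
Tool frame: the origin (TCP) lies between the finger pads; the fingertips stand 25 mm ahead of it and the grasp point (between the pads) lies 6 mm ahead of it (robot.tip_reach is the z of the fingertips in the tool frame, in m); z points along the fingers, y is the line along which they close (so a half turn about z gives the same grasp; the last joint's range is limited). The gripper opens to 94 mm and grips with 3 to 60 N. Pads are 16 mm wide; open, the fingers measure 119 mm over their backs; the gripper's body (75 mm by 177 mm) begins 78 mm behind the grasp point.
Start: joints at [1.054, 0.087, 1.371, -0, 1.684, -0.103], TCP at [0.221, 0.504, 0.231] pointing down, gripper open.
Joint ranges: [-3.1, 3.1], [-0.76, 2.03], [0.27, 2.55], [-1.08, 4.22], [0.17, 2.65], [-2.57, 2.57]. Speed limits (rad/s): [2.79, 2.79, 3.14, 3.14, 3.14, 3.14].

INTERFACE

Orientations are given as [roll, pitch, yaw] about the fixed x, y, z axes, in that order (R = Rz(yaw) Ry(pitch) Rx(roll)).
In Python, from bench import robot gives the robot as it stands. The module is installed in compiled form; this text tells all that it offers.
- The arm moves only by the shell command python3 -m handwheel 'ROWS'. ROWS is JSON, a list of rows, each a list of 3 entries, a list of its own where there are three numbers: the turn, a rotation vector about the world's x, y, z in units of 90 degrees (1.0 is 90 degrees), then the shift along the world's x, y, z in units of 0.05 m (1.0 is 0.05 m), then the closure, from 0 (fully open) to 1 (shut). A call has 1 to 5 rows; each row shifts and turns the commanded pose from where the row before left it; what a row does not reach is not made up. A row lasts 1/10 s, in which the tool goes at most 50 mm and 8.59 degrees, less where a joint would pass 70% of its speed; a pose out of reach is approached as far as the arm can. A call with a number of a shift or a turn outside -1 to 1 is refused whole. A call with a gripper value outside its range is refused whole. The fingers move at their own pace and stop on an object; the grip force is fixed at half the most. Time passes only in rows, so rows that do not move let the fingers close. It gives the time, the measured TCP pose, the force, the opening and the grip force at its end, in the units of the state.
- robot.get_obs(): the state, without advancing time (a new reading comes with each control period).
- robot.snapshot(name): name is "scene" or "side" or "wrist"; returns (picture, depth): 400x640x3 uint8, red, green, blue; 400x640 float32, m along the optical axis (not along the pixel's ray), 0 where there is no reading.
- robot.calibration(name): a dict with "mtx" (3x3 intrinsics, pixels), "extrinsics" (4x4, takes a point from camera to world coordinates); the wrist camera has in their place "hand_eye" (4x4, takes a point from camera to tool coordinates, whose origin is the TCP and whose axes are the flange's). Camera axes: x right, y down, z forward; pixel columns grow to the right and rows downward; lengths in m; the calibration is good to about 2 mm. A picture is of the moment at which its call begins: read the wrist's pose just before it. calibration takes no time and is no camera call.
- robot.close_job(): hands the job in; it is judged then, once.
Trained networks look in the newest picture that a camera, given by its name, has taken for a name from the list of things; names that differ only in an ending like _2 or _b are one class to them, and where a whole thing is asked for, a point or a joint stands for the part that bears it (a point fixed in the world has none). Each returns a list of dicts, best first, with "p" (0 to 1); they miss things now and then, are a little off and sometimes report something else, mostly with a low value. They report only what shows in the picture. A call takes as long as a camera call.
- robot.boxes_of(query, camera): "bbox" ([left, top, right, bottom] in pixels, round what is visible of it).
The state is a dict: "time": time; "joint_positions": joint angles; "qvel": joint speeds; "joint_torque": joint torques, N m; "tool_pos": TCP position; "ee_rot": TCP orientation; "wrist_force": force on the tool from outside, world axes, zero at the start; "wrist_torque": the same for the moment, N m; "width": finger opening in m; "finger_force": force on a finger pad.
Only numpy, scipy, OpenCV 4.12 (cv2) and the standard library are available. Lean on these libraries where they do the work, as an engineer would, in place of code of your own. Each camera call takes 0.05 s, during which the arm holds its last target. There are 200 camera calls.

## Working session

There is one attempt and no reset: what is moved stays moved. The work goes in short steps, Python scripts to look and compute and a shell command to move; the robot and the scene stay as the last step left them, time stands still between calls to the robot, and variables do not carry over. Pictures are saved under pics/ and viewed, at most 10 in all, crops included, and the job is handed in when it is done.

```bash
mkdir -p pics; ls; cat > h.py <<'E'
import numpy as np, cv2
from bench import robot
from scipy.spatial.transform import Rotation as R
def T_tool(o=None):
    o=o or robot.get_obs(); T=np.eye(4); T[:3,:3]=R.from_euler('xyz',o['ee_rot']).as_matrix(); T[:3,3]=o['tool_pos']; return T
def snap(n):
    c=robot.calibration(n)
    E=np.array(c['extrinsics']) if 'extrinsics' in c else T_tool()@np.array(c['hand_eye'])
    p,d=robot.snapshot(n); return p,d,np.array(c['mtx']),E
def cloud(d,K,E):
    v,u=np.mgrid[:d.shape[0],:d.shape[1]]
    P=np.stack([(u-K[0,2])/K[0,0]*d,(v-K[1,2])/K[1,1]*d,d],-1)
    W=P@E[:3,:3].T+E[:3,3]; W[d<=0]=np.nan; return W
E
python3 - <<'E'
from h import *
for n in ['scene','side']:
    p,d,K,E=snap(n); cv2.imwrite(f'pics/{n}0.png',p[...,::-1]); np.savez(f'{n}0.npz',d=d,K=K,E=E,p=p)
    W=cloud(d,K,E); print(n,E[:3,3].round(3),E[:3,2].round(2))
    for q in ['stand','tall_arbor','short_arbor','fork','masking_tape','flux_tin','pliers_round']:
        for b in robot.boxes_of(q,n)[:2]:
            l,t,r,bb=map(int,b['bbox']); w=W[t:bb,l:r].reshape(-1,3); w=w[w[:,2]>.01]
            print(q,round(b['p'],2),(l,t,r,bb),np.nanmedian(w,0).round(3))
o=robot.get_obs();print(o['time'],o['tool_pos'],o['ee_rot'],o['width'])
E
```

```text
pics
scene [-0.349 -0.598  0.616] [ 0.74  0.52 -0.43]
stand 0.63 (372, 222, 481, 313) [ 0.464 -0.338  0.058]
tall_arbor 0.86 (386, 188, 412, 245) [ 0.466 -0.255  0.15 ]
tall_arbor 0.66 (421, 203, 448, 234) [ 0.551 -0.302  0.113]
short_arbor 0.59 (422, 201, 443, 239) [ 0.548 -0.306  0.11 ]
fork 0.67 (296, 184, 378, 242) [ 0.612 -0.016  0.053]
masking_tape 0.83 (303, 241, 347, 270) [ 0.429 -0.091  0.022]
flux_tin 0.54 (364, 299, 386, 320) [ 0.316 -0.287  0.022]
pliers_round 0.37 (238, 204, 248, 210) [0.387 0.124 0.105]
side [-0.185 -1.227  0.656] [ 0.46  0.82 -0.35]
stand 0.84 (344, 225, 434, 297) [ 0.494 -0.34   0.057]
tall_arbor 0.72 (352, 182, 377, 236) [ 0.543 -0.108  0.099]
short_arbor 0.84 (396, 207, 413, 230) [ 0.55  -0.313  0.137]
fork 0.57 (318, 183, 384, 234) [ 0.569 -0.056  0.088]
masking_tape 0.85 (298, 230, 333, 250) [ 0.426 -0.096  0.021]
flux_tin 0.83 (304, 276, 324, 290) [ 0.315 -0.292  0.024]
flux_tin 0.54 (351, 182, 376, 239) [ 0.487 -0.234  0.109]
pliers_round 0.58 (306, 276, 323, 291) [ 0.315 -0.292  0.024]
0.8 [0.22117176 0.50359238 0.23054208] [3.14146209e+00 4.49293202e-05 2.72782359e+00] 0.09390109198646736
```

```bash
python3 - <<'E'
from h import *
a=cv2.imread('pics/scene0.png')[150:350,220:500]; cv2.imwrite('pics/s1.png',cv2.resize(a,None,fx=2.8,fy=2.8,interpolation=2))
# top-down height map fused, 1mm -> 2px
for n in ['scene','side']:
    z=np.load(n+'0.npz'); W=cloud(z['d'],z['K'],z['E'])
    P=z['p'].reshape(-1,3);w=W.reshape(-1,3)
    for nm,m in [('forktop',(abs(w[:,2]-.095)<.006)&(w[:,1]>-.2)&(w[:,1]<.12)&(w[:,0]>.4)&(w[:,0]<.8)),('stand',(w[:,2]>.008)&(w[:,2]<.06)&(w[:,1]<-.2)&(w[:,0]>.38)&(w[:,0]<.7))]:
        q=w[m]; r=cv2.minAreaRect(q[:,:2].astype(np.float32)); print(n,nm,m.sum(),np.percentile(q,[2,50,98],axis=0).round(3).tolist(),r)
E
```

```text
scene forktop 1155 [[0.418, -0.179, 0.09], [0.596, -0.023, 0.095], [0.753, 0.108, 0.098]] ((0.5983451008796692, -0.04074668884277344), (0.31443724036216736, 0.3970433175563812), 89.50067901611328)
scene stand 4204 [[0.395, -0.622, 0.009], [0.462, -0.379, 0.013], [0.694, -0.247, 0.059]] ((0.5124701261520386, -0.4105531573295593), (0.30828261375427246, 0.39804506301879883), 13.471317291259766)
side forktop 784 [[0.416, -0.174, 0.089], [0.592, 0.001, 0.096], [0.79, 0.113, 0.099]] ((0.6006199717521667, -0.03930807113647461), (0.39705705642700195, 0.3164162039756775), 0.14552564918994904)
side stand 3976 [[0.394, -0.621, 0.009], [0.472, -0.383, 0.015], [0.694, -0.274, 0.059]] ((0.5039655566215515, -0.4097152054309845), (0.3204938769340515, 0.40335237979888916), 13.90548038482666)
```

View pics/s1.png

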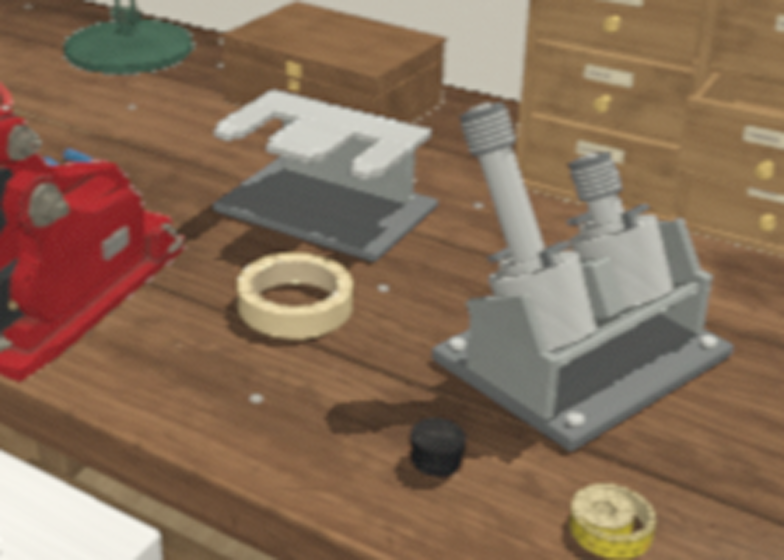

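The tall arbor stands left (scene px ≈ (394,196) head) and the short one right (≈ (433,212)); fork at (335,200), its slots opening toward the camera, tape in front of it, tin at (376,308). I'll go above the scene for a close wrist view.

```bash
python3 -m handwheel '[[[0,0,0],[0,0,1],0],[[0,0,0],[0,0,1],0],[[0,0,0],[0,0,1],0],[[0,0,0],[0,0,0.6],0],[[0,0,0],[0.3,-1,0],0]]' && python3 -m handwheel '[[[0,0,0],[0.3,-1,0],0],[[0,0,0],[0.3,-1,0],0],[[0,0,0],[0.3,-1,0],0],[[0,0,0],[0.3,-1,0],0],[[0,0,0],[0.3,-1,0],0]]' && python3 -m handwheel '[[[0,0,0],[0.3,-1,0],0],[[0,0,0],[0.3,-1,0],0],[[0,0,0],[0.3,-1,0],0],[[0,0,0],[0.3,-1,0],0],[[0,0,0],[0.3,-1,0],0]]' && python3 -m handwheel '[[[0,0,0],[0.3,-1,0],0],[[0,0,0],[0.3,-1,0],0],[[0,0,0],[0,0,0],0]]'
python3 - <<'E'
from h import *
p,d,K,E=snap('wrist'); cv2.imwrite('pics/w1.png',p[...,::-1]); np.savez('w1.npz',d=d,K=K,E=E,p=p)
print(K,E.round(3)); W=cloud(d,K,E); print(W[0,0],W[0,-1],W[-1,0],W[-1,-1]); print(robot.calibration('wrist')['hand_eye'])
E
```

```text
time: 1.3
tool_pos: [0.2361, 0.4599, 0.4135]
ee_rot: [3.134, 0.0, 2.733]
wrist_force: [1.3, -0.7, 0.3]
width: 0.0936
finger_force: 0.0
time: 1.8
tool_pos: [0.3073, 0.2144, 0.4107]
ee_rot: [3.141, 0.001, 2.729]
wrist_force: [1.1, -0.0, -0.4]
width: 0.0942
finger_force: 0.0
time: 2.3
tool_pos: [0.3791, -0.0252, 0.4109]
ee_rot: [3.141, 0.002, 2.728]
wrist_force: [1.6, -0.1, -0.8]
width: 0.0936
finger_force: 0.0
time: 2.6
tool_pos: [0.4087, -0.124, 0.4083]
ee_rot: [-3.14, -0.003, 2.719]
wrist_force: [0.2, 0.6, 1.0]
width: 0.094
finger_force: 0.0
[[338.83259441   0.         310.34275666]
 [  0.         338.83259441 197.25677102]
 [  0.           0.           1.        ]] [[ 0.409  0.885  0.221  0.344]
 [ 0.912 -0.397 -0.1   -0.094]
 [-0.001  0.243 -0.97   0.562]
 [ 0.     0.     0.     1.   ]]
[-0.47472582 -0.95698716 -0.79667601] [ 0.39603592  0.42087379 -0.00142475] [ 0.36578291 -0.16211663  0.51457621] [ 0.41032001 -0.06232734  0.51464913]
[[ 8.53107108e-04 -9.69270345e-01 -2.45996484e-01  7.16703455e-02]
 [ 9.99999570e-01  7.37637657e-04  5.61538251e-04  5.86362150e-04]
 [-3.62826105e-04 -2.45996857e-01  9.69270558e-01 -1.53934815e-01]
 [ 0.00000000e+00  0.00000000e+00  0.00000000e+00  1.00000000e+00]]
```

View pics/w1.png

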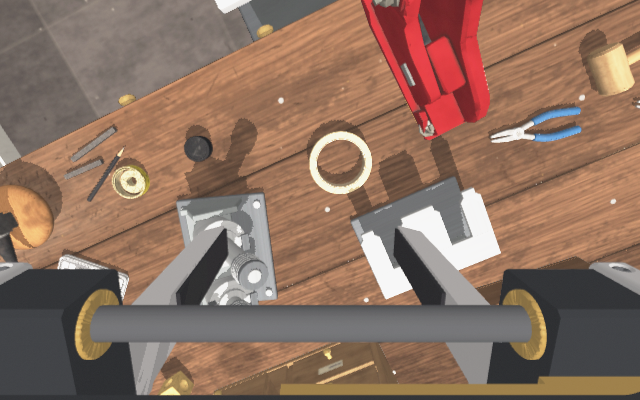

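The wrist view shows the fork at right (px 350–500 × 175–300), stand at left (180–275 × 190–310) and tape (340,162). Next I build top-down maps of the plate and stand.

```bash
python3 - <<'E'
from h import *
S=3; x0,y0,x1,y1=.30,-.50,.72,.15   # map px=3/mm*... 1px=0.8mm
s=1000/1.1
H=int((x1-x0)*s);Wd=int((y1-y0)*s)
img=np.zeros((H,Wd,3),np.uint8); 
for n in ['side0','scene0','w1']:
    z=np.load(n+'.npz'); w=cloud(z['d'],z['K'],z['E']).reshape(-1,3); P=z['p'].reshape(-1,3)
    m=(w[:,0]>x0)&(w[:,0]<x1)&(w[:,1]>y0)&(w[:,1]<y1)&(w[:,2]<.28)&(w[:,2]>.004)
    w=w[m]; o=np.argsort(w[:,2]); w=w[o]
    c=cv2.applyColorMap((np.clip(w[:,2]/.22,0,1)*255).astype(np.uint8).reshape(-1,1),cv2.COLORMAP_JET)[:,0]
    for q,cc in zip(w,c): cv2.circle(img,(int((y1-q[1])*s),int((x1-q[0])*s)),1,cc.tolist(),-1)
    f=w[(abs(w[:,2]-.095)<.004)&(w[:,1]>-.13)&(w[:,1]<.12)&(w[:,0]>.44)]
    np.save('fork_'+n,f); print(n,len(f),np.median(f,0))
for k in range(30,70,5): cv2.putText(img,'%.2f'%(k/100),(0,int((x1-k/100)*s)),0,.35,(255,255,255),1)
for k in range(-50,15,5): cv2.putText(img,'%.2f'%(k/100),(int((y1-k/100)*s),H-3),0,.3,(255,255,255),1)
cv2.imwrite('pics/top.png',img)
E
```

```text
side0 552 [ 0.58007625 -0.01012777  0.09638561]
scene0 996 [ 0.59606482 -0.02048594  0.09474111]
w1 4983 [0.58983957 0.00880736 0.09485592]
```

View pics/top.png

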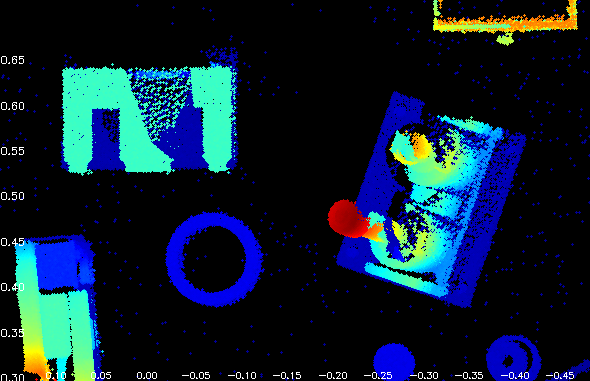

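Fork has yaw ≈ 0 with its slots open at x≈0.53 and back walls at 0.60; the stand leans toward +y, with the tall arbor in its right (nearer) seat and its head at map px (347,218) ≈ (0.48,-0.23). Now precise fits.

```bash
python3 - <<'E'
from h import *
from scipy.optimize import least_squares
C={n:np.load(n+'.npz') for n in ['side0','scene0','w1']}
W={n:cloud(z['d'],z['K'],z['E']).reshape(-1,3) for n,z in C.items()}
f=np.load('fork_w1.npy'); f=f[(f[:,0]>.515)&(f[:,0]<.655)&(f[:,1]<.1)&(f[:,1]>-.11)]
print('fork rect',cv2.minAreaRect(f[:,:2].astype(np.float32)),np.percentile(f,[.5,99.5],axis=0))
g=f[(f[:,0]>.55)&(f[:,0]<.595)]; h=np.histogram(g[:,1],bins=np.arange(-.12,.11,.004)); print(dict(zip((h[1][:-1]*1000).round().astype(int).tolist(),h[0].tolist())))
w=W['w1']; b=w[(w[:,0]>.36)&(w[:,0]<.64)&(w[:,1]>-.44)&(w[:,1]<-.19)&(w[:,2]>.006)&(w[:,2]<.2)]
s=b[b[:,2]<.02]; print('stand foot',len(s),cv2.minAreaRect(s[:,:2].astype(np.float32)),np.median(s[:,2]))
allp=np.vstack(list(W.values()))
for nm,c in [('box',(.64,.85,-.2,.2)),('red',(.2,.5,.03,.2)),('right',(.6,.9,-.45,-.2))]:
    m=(allp[:,0]>c[0])&(allp[:,0]<c[1])&(allp[:,1]>c[2])&(allp[:,1]<c[3])&(allp[:,2]>.1); q=allp[m]
    if len(q): print(nm,len(q),np.percentile(q,[1,50,99],axis=0).round(3).tolist())
# tall head cluster
for n in W:
    q=W[n]; m=(np.hypot(q[:,0]-.48,q[:,1]+.235)<.06)&(q[:,2]>.15)&(q[:,2]<.26); print(n,'head',m.sum(),np.nanmedian(q[m],0).round(4),q[m].max(0).round(3))
o=robot.get_obs();print(o['time'],o['joint_positions'],T_tool().round(3))
E
```

```text
fork rect ((0.5884626507759094, -0.011883556842803955), (0.11334753781557083, 0.1839817613363266), 0.6882035136222839) [[ 0.53242216 -0.10309732  0.09149116]
 [ 0.6438576   0.07937832  0.09701841]]
{-120: 0, -116: 0, -112: 0, -108: 1, -104: 73, -100: 75, -96: 73, -92: 74, -88: 78, -84: 76, -80: 71, -76: 38, -72: 0, -68: 0, -64: 0, -60: 0, -56: 0, -52: 0, -48: 0, -44: 0, -40: 0, -36: 0, -32: 2, -28: 9, -24: 15, -20: 19, -16: 32, -12: 53, -8: 71, -4: 83, 0: 76, 4: 84, 8: 78, 12: 80, 16: 38, 20: 0, 24: 0, 28: 0, 32: 0, 36: 0, 40: 0, 44: 0, 48: 64, 52: 82, 56: 84, 60: 81, 64: 83, 68: 84, 72: 86, 76: 74, 80: 0, 84: 0, 88: 0, 92: 0, 96: 0, 100: 0, 104: 0}
stand foot 2680 ((0.5005701780319214, -0.32237568497657776), (0.14989382028579712, 0.19967587292194366), 71.29708862304688) 0.011712852055641987
box 2644 [[0.745, -0.199, 0.101], [0.75, -0.173, 0.192], [0.845, 0.152, 0.629]]
red 7643 [[0.201, 0.034, 0.1], [0.297, 0.079, 0.132], [0.396, 0.125, 0.254]]
right 15403 [[0.687, -0.448, 0.101], [0.753, -0.34, 0.202], [0.892, -0.203, 0.627]]
side0 head 392 [ 0.4689 -0.2529  0.1886] [ 0.498 -0.222  0.219]
scene0 head 486 [ 0.4664 -0.2506  0.1882] [ 0.49  -0.216  0.217]
w1 head 1215 [ 0.4723 -0.2325  0.2063] [ 0.499 -0.212  0.219]
2.65 [-4.22576076e-01 -1.51261395e-01  1.24858812e+00  5.31563453e-05
  2.04747000e+00 -1.57401986e+00] [[-0.913  0.407 -0.003  0.408]
 [ 0.407  0.913  0.001 -0.121]
 [ 0.003  0.    -1.     0.409]
 [ 0.     0.     0.     1.   ]]
```

```bash
cat >> h.py <<'E'
C0=np.array([.5006,-.3224,0]); th=np.deg2rad(71.3); u=np.array([np.cos(th),np.sin(th),0]); ys=np.array([u[1],-u[0],0]); a=.5*u+np.array([0,0,np.sqrt(.75)])
n2=np.cross(ys,a)
def rv(Rt,Rc): return (R.from_matrix(Rt)*R.from_matrix(Rc).inv()).as_rotvec()
E
python3 - <<'E'
from h import *
from scipy.optimize import least_squares
for t,lo,hi,y in [('tall',98,129,-.048),('short',30,61,.048)]:
  for n in ['side0','scene0','w1']:
    z=np.load(n+'.npz'); w=cloud(z['d'],z['K'],z['E']).reshape(-1,3); w=w[np.isfinite(w[:,0])]
    q=w-(C0+ys*y+[0,0,.097]); Z=q@a; 
    X=np.c_[q@ys,q@n2]
    m=(Z>lo/1000)&(Z<hi/1000)&(abs(X[:,0])<.035)&(abs(X[:,1])<.08); X=X[m]
    if len(X)<30: continue
    r=least_squares(lambda p:np.hypot(*(X-p).T)-.018,X.mean(0),loss='soft_l1',f_scale=.002)
    top=Z[(np.hypot(*(np.c_[q@ys,q@n2]-r.x).T)<.015)&(Z>hi/1000-.01)]
    print(t,n,len(X),r.x.round(4),abs(r.fun).mean().round(4),np.median(top).round(4) if len(top) else None)
print('u',u,'ys',ys,'a',a,'n2',n2)
Rt=np.c_[np.cross(ys,-a),ys,-a]; v=rv(Rt,T_tool()[:3,:3]); print('turn',np.rad2deg(v), v/(np.pi/2))
E
```

```text
tall side0 178 [ 0.0012 -0.0167] 0.0024 0.1397
tall scene0 222 [ 0.0025 -0.0157] 0.0016 0.1391
tall w1 246 [ 0.0003 -0.0171] 0.0003 0.1399
short side0 176 [ 0.0011 -0.0166] 0.0022 0.0735
short scene0 199 [ 0.0028 -0.0151] 0.0017 0.0706
short w1 73 [-0.0333 -0.0234] 0.0019 None
u [0.32061299 0.94721028 0.        ] ys [ 0.94721028 -0.32061299  0.        ] a [0.1603065  0.47360514 0.8660254 ] n2 [-0.27765899 -0.82030816  0.5       ]
turn [-30.28328174 -13.24996075 -82.55560547] [-0.33648091 -0.14722179 -0.91728451]
```

```bash
python3 -m handwheel '[[[-0.0306,-0.0134,-0.0834],[0.158,-0.124,-0.236],0],[[-0.0306,-0.0134,-0.0834],[0.158,-0.124,-0.236],0],[[-0.0306,-0.0134,-0.0834],[0.158,-0.124,-0.236],0],[[-0.0306,-0.0134,-0.0834],[0.158,-0.124,-0.236],0],[[-0.0306,-0.0134,-0.0834],[0.158,-0.124,-0.236],0]]' >/dev/null && python3 -m handwheel '[[[-0.0306,-0.0134,-0.0834],[0.158,-0.124,-0.236],0],[[-0.0306,-0.0134,-0.0834],[0.158,-0.124,-0.236],0],[[-0.0306,-0.0134,-0.0834],[0.158,-0.124,-0.236],0],[[-0.0306,-0.0134,-0.0834],[0.158,-0.124,-0.236],0],[[-0.0306,-0.0134,-0.0834],[0.158,-0.124,-0.236],0]]' && python3 -m handwheel '[[[-0.0306,-0.0134,-0.0834],[0.158,-0.124,-0.236],0],[[0,0,0],[0,0,0],0]]'
cat >> h.py <<'E'
seat0=C0+.0197*u+.048*ys+[0,0,.097]; seat1=C0+.0197*u-.048*ys+[0,0,.097]
Rg=np.c_[np.cross(ys,-a),ys,-a]
def rep(Rt,pt):
    o=robot.get_obs(); T=T_tool(o); print('t',o['time'],'q',np.round(o['joint_positions'],2),'F',np.round(o['wrist_force'],1),'Tq',np.round(o['wrist_torque'],2),'w',round(o['width'],4),'ff',round(o['finger_force'],1))
    print('turn units',(rv(Rt,T[:3,:3])/(np.pi/2)).round(4),'shift units',((pt-T[:3,3])/.05).round(3),'pos',T[:3,3].round(4))
E
python3 - <<'E'
from h import *
rep(Rg,seat1+.21*a); p,d,K,E=snap('wrist'); np.savez('w2.npz',d=d,K=K,E=E,p=p); cv2.imwrite('pics/w2.png',p[...,::-1])
w=cloud(d,K,E).reshape(-1,3); w=w[np.isfinite(w[:,0])]; q=w-seat1; Z=q@a; X=np.c_[q@ys,q@n2]
from scipy.optimize import least_squares
m=(Z>.098)&(Z<.129)&(np.hypot(*X.T)<.03); Xm=X[m]; print(m.sum())
if m.sum()>30: print(least_squares(lambda p:np.hypot(*(Xm-p).T)-.018,[0,0],loss='soft_l1',f_scale=.002).x)
m=(Z>.126)&(Z<.14)&(np.hypot(*X.T)<.018);print('top',np.median(Z[m]),cv2.minEnclosingCircle(X[m].astype(np.float32)))
E
```

```text
time: 3.65
tool_pos: [0.4872, -0.1792, 0.293]
ee_rot: [-3.106, 0.487, 1.395]
wrist_force: [-0.4, -0.5, -0.2]
width: 0.0941
finger_force: 0.0
time: 3.85
tool_pos: [0.4952, -0.1852, 0.2775]
ee_rot: [-3.132, 0.527, 1.257]
wrist_force: [1.4, -0.1, -0.1]
width: 0.0938
finger_force: 0.0
t 3.85 q [-0.16  0.09  1.37 -0.53  1.76  0.07] F [ 1.4 -0.1 -0.1] Tq [ 0.16 -0.01  0.02] w 0.0938 ff 0.0
turn units [ 0.0003 -0.0058 -0.005 ] shift units [-0.002 -0.074  0.027] pos [ 0.4952 -0.1852  0.2775]
833
[0.00021483 0.00044692]
top 0.129536936361272 ((0.00017447711434215307, 0.00010447442764416337), 0.0178998950868845)
```

View pics/w2.png

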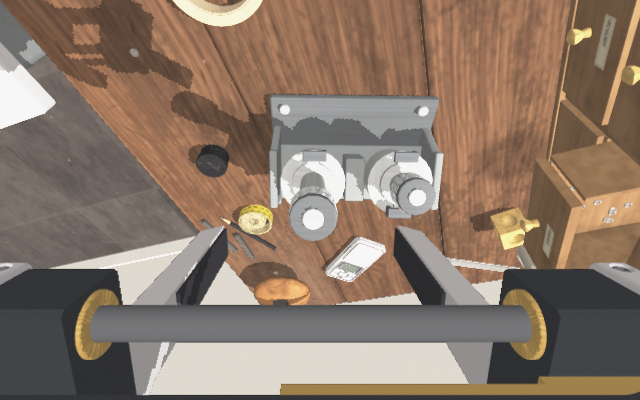

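Both heads show where predicted (tall (313,218), short (415,197)); the model fits to 0.5 mm. Descend along the axis and grip.

```bash
python3 -m handwheel '[[[0,-0.006,-0.005],[-0.073,-0.232,-0.383],0],[[0,0,0],[-0.073,-0.232,-0.383],0],[[0,0,0],[-0.073,-0.232,-0.383],0],[[0,0,0],[-0.073,-0.232,-0.383],0],[[0,0,0],[0,0,0],0]]' >/dev/null && python3 -m handwheel '[[[0,0,0],[0,0,0],1],[[0,0,0],[0,0,0],1],[[0,0,0],[0,0,0],1],[[0,0,0],[0,0,0],1],[[0,0,0],[0,0,0],1]]'
python3 -c "
from h import *
rep(Rg,seat1+.12*a)"
```

```text
time: 4.9
tool_pos: [0.4806, -0.2334, 0.2046]
ee_rot: [3.133, 0.524, 1.238]
wrist_force: [-0.0, 0.2, -0.2]
width: 0.0574
finger_force: 0.0
t 4.9 q [-0.25  0.08  1.51 -0.52  1.58  0.08] F [-0.   0.2 -0.2] Tq [ 0.13 -0.    0.01] w 0.0574 ff 0.0
turn units [0.0017 0.0043 0.0017] shift units [ 0.002  0.037 -0.074] pos [ 0.4806 -0.2334  0.2046]
```

```bash
python3 -m handwheel '[[[0.001,0.004,0.001],[0,0.037,-0.074],1],[[0,0,0],[0,0,0],1],[[0,0,0],[0,0,0],1],[[0,0,0],[0,0,0],1],[[0,0,0],[0,0,0],1]]'
python3 -c "
from h import *
rep(Rg,seat1+.12*a)"
```

```text
time: 5.4
tool_pos: [0.4805, -0.2317, 0.2]
ee_rot: [3.141, 0.524, 1.243]
wrist_force: [1.8, -0.8, -3.0]
width: 0.0357
finger_force: 30.0
t 5.4 q [-0.25  0.09  1.52 -0.52  1.58  0.08] F [ 1.8 -0.8 -3. ] Tq [ 0.26 -0.37  0.25] w 0.0357 ff 30.0
turn units [ 0.0003 -0.      0.0007] shift units [0.004 0.004 0.019] pos [ 0.4805 -0.2317  0.2   ]
```

```bash
python3 -m handwheel '[[[0.0138,0.0408,0.0746],[0,0,0],1],[[0.0138,0.0408,0.0746],[0,0,0],1],[[0.0138,0.0408,0.0746],[0,0,0],1],[[0.0138,0.0408,0.0746],[0,0,0],1]]' && python3 -m handwheel '[[[0.0138,0.0408,0.0746],[0,0,0],1],[[0.0138,0.0408,0.0746],[0,0,0],1],[[0.0138,0.0408,0.0746],[0,0,0],1],[[0.0138,0.0408,0.0746],[0,0,0],1],[[0,0,0],[0,0,0],1]]'
python3 - <<'E'
from h import *
Rt=R.from_rotvec(a*np.deg2rad(62)).as_matrix()@Rg
rep(Rt,seat1+.12*a); p,d,K,E=snap('wrist'); cv2.imwrite('pics/w3.png',p[80:300,150:500,::-1])
E
```

```text
time: 5.8
tool_pos: [0.4802, -0.231, 0.1998]
ee_rot: [-2.85, 0.441, 1.855]
wrist_force: [0.5, 1.9, -1.4]
width: 0.0355
finger_force: 30.0
time: 6.3
tool_pos: [0.4799, -0.2312, 0.1998]
ee_rot: [-2.67, 0.237, 2.383]
wrist_force: [0.2, 0.7, -0.9]
width: 0.0356
finger_force: 30.0
t 6.3 q [-0.25  0.09  1.52 -0.52  1.58 -1.  ] F [ 0.2  0.7 -0.9] Tq [ 0.67 -0.13  0.1 ] w 0.0356 ff 30.0
turn units [-0.     -0.0002  0.0006] shift units [ 0.015 -0.007  0.021] pos [ 0.4799 -0.2312  0.1998]
```

View pics/w3.png

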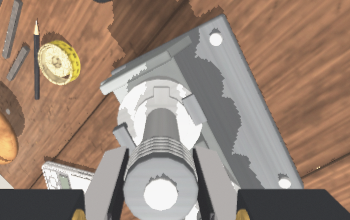

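The ears appear beside the hook (crop px ≈ (125,133) versus hook at (158,95)), so it turned; pull gently along the axis.

```bash
python3 -m handwheel '[[[0,0,0],[0.013,0.038,0.069],1],[[0,0,0],[0.013,0.038,0.069],1],[[0,0,0],[0.013,0.038,0.069],1]]' && python3 -m handwheel '[[[0,0,0],[0.0128,0.0379,0.0693],1],[[0,0,0],[0.0128,0.0379,0.0693],1],[[0,0,0],[0,0,0],1]]'
python3 - <<'E'
from h import *
Rt=R.from_rotvec(a*np.deg2rad(62)).as_matrix()@Rg
rep(Rt,seat1+.14*a)
E
```

```text
time: 6.65
tool_pos: [0.4816, -0.2259, 0.2098]
ee_rot: [-2.669, 0.237, 2.381]
wrist_force: [-0.5, -0.2, -3.6]
width: 0.0357
finger_force: 30.0
time: 6.95
tool_pos: [0.484, -0.222, 0.2189]
ee_rot: [-2.67, 0.24, 2.383]
wrist_force: [-0.4, -0.4, -3.4]
width: 0.0353
finger_force: 30.0
t 6.95 q [-0.23  0.08  1.49 -0.52  1.62 -1.  ] F [-0.4 -0.4 -3.4] Tq [ 0.7  -0.17 -0.03] w 0.0353 ff 30.0
turn units [0.0013 0.0016 0.0004] shift units [-0.002 -0.001 -0.014] pos [ 0.484  -0.222   0.2189]
```

Free (3.4 N weight). Draw it out fully, upright it and carry it in front of slot0.

```bash
python3 -m handwheel '[[[0,0,0],[0.064,0.189,0.346],1],[[0,0,0],[0.064,0.189,0.346],1],[[0,0,0],[0.064,0.189,0.346],1],[[0,0,0],[0.064,0.189,0.346],1]]' && python3 -m handwheel '[[[0.0789,-0.0267,0],[-0.1,0.42,0],1],[[0.0789,-0.0267,0],[-0.1,0.42,0],1],[[0.0789,-0.0267,0],[-0.1,0.42,0],1],[[0.0789,-0.0267,0],[-0.1,0.42,0],1],[[0,0,0],[0,0,0],1]]' && python3 -m handwheel '[[[0,0,0],[0,0.667,0],1],[[0,0,0],[0,0.667,0],1],[[0,0,0],[0,0.667,0],1],[[0,0,0],[0,0.667,0],1],[[0,0,0],[0,0,0],1]]'
cat >> h.py <<'E'
Rup=R.from_rotvec(ys*np.pi/6).as_matrix()
E
python3 - <<'E'
from h import *
Rt=Rup@R.from_rotvec(a*np.deg2rad(62)).as_matrix()@Rg
rep(Rt,np.array([.475,.0335,.234]))
p,d,K,E=snap('wrist'); cv2.imwrite('pics/w4.png',p[...,::-1])
p,d,K,E=snap('side'); a_=cv2.resize(p[150:300,280:480,::-1],None,fx=3,fy=3); cv2.imwrite('pics/side4.png',a_)
E
```

```text
time: 7.35
tool_pos: [0.4963, -0.184, 0.2878]
ee_rot: [-2.67, 0.239, 2.383]
wrist_force: [0.6, 0.1, -4.4]
width: 0.0356
finger_force: 30.0
time: 7.85
tool_pos: [0.4751, -0.1016, 0.2882]
ee_rot: [-3.14, 0.003, 2.323]
wrist_force: [-0.5, -1.1, -4.4]
width: 0.0356
finger_force: 30.0
time: 8.35
tool_pos: [0.4762, 0.0357, 0.2866]
ee_rot: [-3.138, 0.002, 2.331]
wrist_force: [0.6, -0.8, -4.4]
width: 0.0355
finger_force: 30.0
t 8.35 q [-0.04 -0.08  1.43 -0.    1.79 -0.8 ] F [ 0.6 -0.8 -4.4] Tq [-0.11 -0.01  0.01] w 0.0355 ff 30.0
turn units [ 0.0025 -0.0004 -0.0028] shift units [-0.024 -0.044 -1.052] pos [0.4762 0.0357 0.2866]
```

View pics/side4.png

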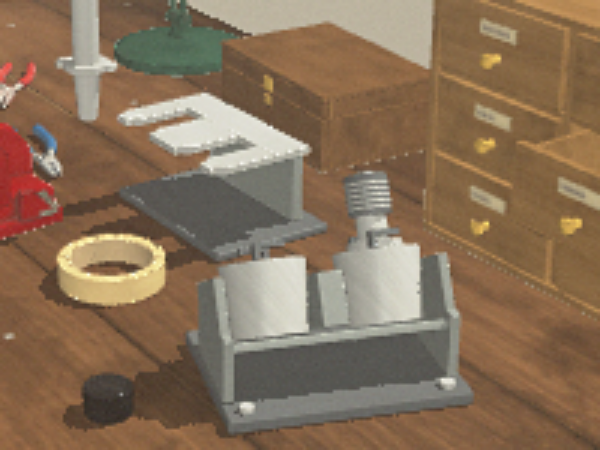

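The tall arbor hangs upright in the gripper (top left, px (88,60)); the fork is right ahead of it. Lower and slide in.

```bash
python3 -m handwheel '[[[0,0,0],[-0.012,-0.022,-0.525],1],[[0,0,0],[-0.012,-0.022,-0.525],1],[[0,0,0],[0,0,0],1]]' >/dev/null; python3 -c "
from h import *
p,d,K,E=snap('side'); w=cloud(d,K,E).reshape(-1,3); T=T_tool(); 
for lo,hi in [(.12,.138),(.15,.17),(.175,.19)]:
  m=(abs(w[:,0]-T[0,3])<.04)&(abs(w[:,1]-T[1,3])<.04)&(w[:,2]>lo)&(w[:,2]<hi); print(lo,m.sum(),(np.median(w[m],0)-T[:3,3]).round(4))
"; python3 -m handwheel '[[[0,0,0],[0.4,0,0],1],[[0,0,0],[0.4,0,0],1],[[0,0,0],[0.4,0,0],1],[[0,0,0],[0,0,0],1]]'
python3 - <<'E'
from h import *
Rt=Rup@R.from_rotvec(a*np.deg2rad(62)).as_matrix()@Rg
rep(Rt,np.array([.585,.0335,.234]))
p,d,K,E=snap('scene'); cv2.imwrite('pics/s5.png',cv2.resize(p[120:250,270:430,::-1],None,fx=4,fy=4))
E
```

```text
0.12 59 [-0.0082 -0.0109 -0.1043]
0.15 62 [-0.0055 -0.0104 -0.0716]
0.175 44 [-0.005  -0.0107 -0.0501]
time: 9.2
tool_pos: [0.5378, 0.0296, 0.2359]
ee_rot: [3.141, 0.005, 2.324]
wrist_force: [-0.2, -0.1, -4.5]
width: 0.0358
finger_force: 30.0
t 9.2 q [-0.05  0.06  1.39 -0.    1.69 -0.8 ] F [-0.2 -0.1 -4.5] Tq [-0.07  0.05 -0.  ] w 0.0358 ff 30.0
turn units [0.002  0.0022 0.0014] shift units [ 0.944  0.077 -0.037] pos [0.5378 0.0296 0.2359]
```

View pics/s5.png

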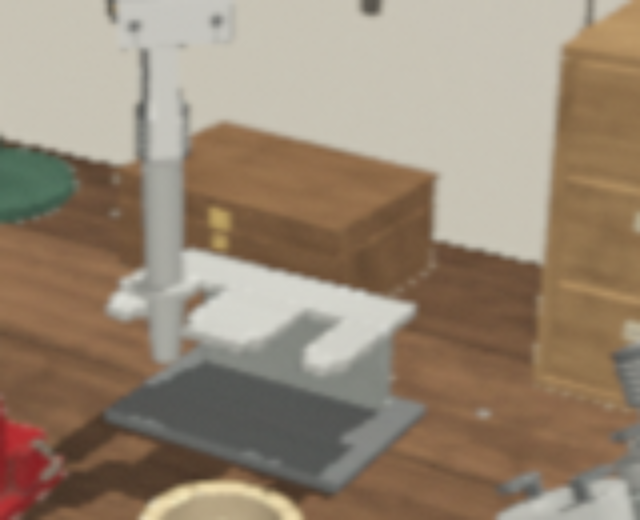

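The arbor is entering slot0 (shank at crop px (165,330) between the prongs). Continue with a small y correction.

```bash
python3 -m handwheel '[[[0.002,0.002,0.001],[0.2,0.04,0],1],[[0,0,0],[0.3,0,0],1],[[0,0,0],[0,0,0],1],[[0,0,0],[0,0,0],1]]'; python3 -m handwheel '[[[0,0,0],[0,0,0],1]]'
python3 - <<'E'
from h import *
Rt=Rup@R.from_rotvec(a*np.deg2rad(62)).as_matrix()@Rg
rep(Rt,np.array([.585,.0335,.234]))
E
```

```text
time: 9.65
tool_pos: [0.5599, 0.0327, 0.2346]
ee_rot: [-3.14, -0.003, 2.327]
wrist_force: [0.0, -0.3, -4.3]
width: 0.0356
finger_force: 30.0
time: 9.75
tool_pos: [0.5596, 0.0327, 0.2346]
ee_rot: [-3.14, -0.003, 2.327]
wrist_force: [0.4, -1.0, -4.3]
width: 0.0355
finger_force: 30.0
t 9.75 q [-0.04  0.11  1.34  0.    1.7  -0.8 ] F [ 0.4 -1.  -4.3] Tq [-0.01  0.01 -0.04] w 0.0355 ff 30.0
turn units [-0.0009 -0.0022 -0.0003] shift units [ 0.508  0.015 -0.013] pos [0.5596 0.0327 0.2346]
```

```bash
python3 -m handwheel '[[[0,-0.001,0],[0.24,0.01,0],1],[[0,0,0],[0.24,0,0],1],[[0,0,0],[0,0,-0.12],1],[[0,0,0],[0,0,-0.12],1],[[0,0,0],[0,0,0],1]]'; python3 -c "
from h import *
Rt=Rup@R.from_rotvec(a*np.deg2rad(62)).as_matrix()@Rg
rep(Rt,np.array([.585,.0335,.214]))"
```

```text
time: 10.25
tool_pos: [0.583, 0.0334, 0.2205]
ee_rot: [-3.139, -0.005, 2.327]
wrist_force: [-0.1, 0.4, -5.1]
width: 0.0358
finger_force: 30.0
t 10.25 q [-0.04  0.17  1.3   0.    1.68 -0.8 ] F [-0.1  0.4 -5.1] Tq [-0.02  0.09 -0.03] w 0.0358 ff 30.0
turn units [-0.001  -0.0034 -0.0004] shift units [ 0.04   0.003 -0.129] pos [0.583  0.0334 0.2205]
```

```bash
python3 -m handwheel '[[[0,0,0],[0,0,-0.06],1],[[0,0,0],[0,0,-0.05],1],[[0,0,0],[0,0,0],1]]';  python3 -c "
from h import *
Rt=Rup@R.from_rotvec(a*np.deg2rad(62)).as_matrix()@Rg
rep(Rt,np.array([.585,.0335,.214]))"
```

```text
time: 10.55
tool_pos: [0.5837, 0.0332, 0.2165]
ee_rot: [-3.141, -0.003, 2.327]
wrist_force: [0.2, -0.3, -4.4]
width: 0.0358
finger_force: 30.0
t 10.55 q [-0.04  0.17  1.31  0.    1.67 -0.8 ] F [ 0.2 -0.3 -4.4] Tq [-0.01  0.03 -0.03] w 0.0358 ff 30.0
turn units [-0.0009 -0.0015 -0.0003] shift units [ 0.026  0.005 -0.05 ] pos [0.5837 0.0332 0.2165]
```

```bash
python3 -m handwheel '[[[0,0,0],[0.02,0,-0.03],1],[[0,0,0],[0,0,-0.03],1],[[0,0,0],[0,0,0],1]]';  python3 -c "
from h import *
Rt=Rup@R.from_rotvec(a*np.deg2rad(62)).as_matrix()@Rg
rep(Rt,np.array([.585,.0335,.214]))"
```

```text
time: 10.85
tool_pos: [0.5853, 0.0333, 0.215]
ee_rot: [3.141, -0.001, 2.327]
wrist_force: [-0.1, 0.4, -0.1]
width: 0.0356
finger_force: 30.0
t 10.85 q [-0.04  0.17  1.31  0.    1.66 -0.8 ] F [-0.1  0.4 -0.1] Tq [-0.01  0.18 -0.02] w 0.0356 ff 30.0
turn units [-0.0009  0.     -0.0004] shift units [-0.007  0.005 -0.02 ] pos [0.5853 0.0333 0.215 ]
```

Flange is on the plate (weight gone). Release and rise.

```bash
python3 -m handwheel '[[[0,0,0],[0,0,-0.02],1],[[0,0,0],[0,0,0],0.4],[[0,0,0],[0,0,0],0],[[0,0,0],[0,0,0],0],[[0,0,0],[0,0,0],0]]'; python3 -m handwheel '[[[0,0,0],[0,0,0.4],0],[[0,0,0],[0,0,0.6],0],[[0,0,0],[0,0,1],0],[[0,0,0],[0,0,1],0],[[0,0,0],[0,0,0],0]]'
python3 - <<'E'
from h import *
rep(Rg,seat0+.14*a)
from scipy.optimize import least_squares
for n in ['scene','side','wrist']:
  p,d,K,E=snap(n); w=cloud(d,K,E).reshape(-1,3); cv2.imwrite('pics/%s6.png'%n,p[...,::-1])
  m0=(abs(w[:,0]-.585)<.03)&(abs(w[:,1]-.0335)<.03)
  for lo,hi,r in [(.195,.222,.018),(.11,.18,.013)]:
    X=w[m0&(w[:,2]>lo)&(w[:,2]<hi)]
    if len(X)>20: print(n,lo,len(X),least_squares(lambda p:np.hypot(*(X[:,:2]-p).T)-r,X[:,:2].mean(0)+[.005,0],loss='soft_l1',f_scale=.002).x.round(4),w[m0&(w[:,2]<.235),2].max().round(4))
E
```

```text
time: 11.35
tool_pos: [0.5851, 0.0332, 0.2126]
ee_rot: [-3.141, -0.002, 2.327]
wrist_force: [0.8, -0.8, 0.5]
width: 0.064
finger_force: 0.0
time: 11.85
tool_pos: [0.5867, 0.0332, 0.3723]
ee_rot: [3.13, 0.009, 2.327]
wrist_force: [0.3, -0.1, 0.6]
width: 0.0939
finger_force: 0.0
t 11.85 q [-0.04  0.18  0.99  0.    1.96 -0.8 ] F [ 0.3 -0.1  0.6] Tq [-0.08  0.02  0.  ] w 0.0939 ff 0.0
turn units [-0.3374 -0.0662 -0.6753] shift units [-0.237 -5.721 -3.081] pos [0.5867 0.0332 0.3723]
scene 0.195 136 [0.5877 0.0306] 0.2277
scene 0.11 230 [0.5877 0.0308] 0.2277
side 0.195 104 [0.5863 0.0329] 0.2302
side 0.11 177 [0.5857 0.0333] 0.2302
wrist 0.195 200 [0.5863 0.0337] 0.2288
wrist 0.11 130 [0.5865 0.0335] 0.2288
```

Tall arbor stands upright at (0.586, 0.0335), home. Now toward the short one; checking cabinet clearance and computing the move.

```bash
python3 - <<'E'
from h import *
for n in ['w1','w2','scene0']:
    z=np.load(n+'.npz'); w=cloud(z['d'],z['K'],z['E']).reshape(-1,3)
    for y in np.arange(-.44,-.15,.03):
        m=(abs(w[:,1]-y)<.015)&(w[:,2]>.2)&(w[:,2]<.6)&(w[:,0]>.6); 
        if m.sum()>5: print(n,y.round(2),np.percentile(w[m,0],2).round(3),end='; ')
    print()
Rs=R.from_rotvec(a*np.deg2rad(20)).as_matrix()@Rg
rep(Rs,seat0+.15*a)
E
```

```text
scene0 -0.44 0.752; scene0 -0.41 0.75; scene0 -0.38 0.75; scene0 -0.35 0.751; scene0 -0.32 0.75; scene0 -0.29 0.75; scene0 -0.26 0.748; scene0 -0.23 0.747; scene0 -0.2 0.748; scene0 -0.17 0.747; 
t 12.0 q [-0.04  0.19  1.    0.    1.96 -0.8 ] F [-0.4  0.3 -1.4] Tq [-0.03  0.02 -0.01] w 0.0937 ff 0.0
turn units [-0.3419 -0.0147 -0.4558] shift units [-0.174 -5.627 -2.706] pos [0.5851 0.0332 0.3622]
```

```bash
python3 -m handwheel '[[[-0.0488,-0.0021,-0.0651],[-0.025,-0.804,-0.1],0],[[-0.0488,-0.0021,-0.0651],[-0.025,-0.804,-0.1],0],[[-0.0488,-0.0021,-0.0651],[-0.025,-0.804,-0.2],0],[[-0.0488,-0.0021,-0.0651],[-0.025,-0.804,-0.2],0],[[-0.0488,-0.0021,-0.0651],[-0.025,-0.804,-0.3],0]]' >/dev/null; python3 -m handwheel '[[[-0.0488,-0.0021,-0.0651],[-0.025,-0.804,-0.4],0],[[-0.0488,-0.0021,-0.0651],[-0.025,-0.804,-0.4],0],[[0,0,0],[0,0,-0.5],0],[[0,0,0],[0,0,-0.5],0],[[0,0,0],[0,0,0],0]]'
python3 - <<'E'
from h import *
Rs=R.from_rotvec(a*np.deg2rad(20)).as_matrix()@Rg
rep(Rs,seat0+.055*a)
p,d,K,E=snap('wrist'); cv2.imwrite('pics/w7.png',p[...,::-1])
w=cloud(d,K,E).reshape(-1,3); w=w[np.isfinite(w[:,0])]; q=w-seat0; Z=q@a; X=np.c_[q@ys,q@n2]
from scipy.optimize import least_squares
m=(Z>.03)&(Z<.061)&(np.hypot(*X.T)<.03); Xm=X[m]; print(m.sum())
if m.sum()>30: print(least_squares(lambda p:np.hypot(*(Xm-p).T)-.018,[0,0],loss='soft_l1',f_scale=.002).x)
m=(Z>.058)&(Z<.072)&(np.hypot(*X.T)<.018);print('top',np.median(Z[m]),cv2.minEnclosingCircle(X[m].astype(np.float32)))
E
```

```text
time: 13.0
tool_pos: [0.5732, -0.2474, 0.2195]
ee_rot: [-2.931, 0.483, 1.65]
wrist_force: [-0.8, 0.3, -0.1]
width: 0.0942
finger_force: 0.0
t 13.0 q [-0.24  0.29  1.24 -0.52  1.66 -0.3 ] F [-0.8  0.3 -0.1] Tq [ 0.14  0.02 -0.03] w 0.0942 ff 0.0
turn units [-0.0031 -0.0088 -0.0002] shift units [-0.24  -0.914 -1.497] pos [ 0.5732 -0.2474  0.2195]
794
[0.00024521 0.00057566]
top 0.061559756952654365 ((-1.1564881788217463e-05, 0.00010317657142877579), 0.0179461520165205)
```

Model fits the short arbor too. Descend, correct, grip.

```bash
python3 -m handwheel '[[[-0.002,-0.006,0],[-0.06,-0.228,-0.374],0],[[0,0,0],[-0.06,-0.228,-0.374],0],[[0,0,0],[-0.06,-0.228,-0.374],0],[[0,0,0],[-0.06,-0.228,-0.374],0],[[0,0,0],[0,0,0],0.2]]'
python3 -c "
from h import *
Rs=R.from_rotvec(a*np.deg2rad(20)).as_matrix()@Rg
rep(Rs,seat0+.055*a)"
```

```text
time: 13.55
tool_pos: [0.5626, -0.2942, 0.1508]
ee_rot: [-2.952, 0.491, 1.639]
wrist_force: [-0.7, 1.0, -0.5]
width: 0.089
finger_force: 0.0
t 13.55 q [-0.31  0.31  1.35 -0.53  1.49 -0.29] F [-0.7  1.  -0.5] Tq [ 0.15 -0.01  0.07] w 0.089 ff 0.0
turn units [0.001  0.0033 0.0006] shift units [-0.028  0.021 -0.124] pos [ 0.5626 -0.2942  0.1508]
```

```bash
python3 -m handwheel '[[[0.001,0.002,0],[-0.02,0.02,-0.11],0.3],[[0,0,0],[0,0,0],0.4],[[0,0,0],[0,0,0],1],[[0,0,0],[0,0,0],1],[[0,0,0],[0,0,0],1]]' >/dev/null; python3 -m handwheel '[[[0,0,0],[0,0,0],1],[[0,0,0],[0,0,0],1],[[0,0,0],[0,0,0],1],[[0,0,0],[0,0,0],1]]'
python3 -c "
from h import *
Rs=R.from_rotvec(a*np.deg2rad(20)).as_matrix()@Rg
rep(Rs,seat0+.055*a)"
```

```text
time: 14.45
tool_pos: [0.5621, -0.2927, 0.1481]
ee_rot: [-2.951, 0.491, 1.639]
wrist_force: [-4.6, 2.5, 4.2]
width: 0.0353
finger_force: 30.0
t 14.45 q [-0.31  0.31  1.36 -0.53  1.49 -0.28] F [-4.6  2.5  4.2] Tq [ 0.12  1.05 -0.6 ] w 0.0353 ff 30.0
turn units [0.001  0.0027 0.0008] shift units [-0.018 -0.008 -0.07 ] pos [ 0.5621 -0.2927  0.1481]
```

```bash
python3 -m handwheel '[[[0.0138,0.0408,0.0746],[0,0,0],1],[[0.0138,0.0408,0.0746],[0,0,0],1],[[0.0138,0.0408,0.0746],[0,0,0],1],[[0.0138,0.0408,0.0746],[0,0,0],1]]' && python3 -m handwheel '[[[0.0138,0.0408,0.0746],[0,0,0],1],[[0.0138,0.0408,0.0746],[0,0,0],1],[[0.0138,0.0408,0.0746],[0,0,0],1],[[0.0138,0.0408,0.0746],[0,0,0],1],[[0,0,0],[0,0,0],1]]'
python3 - <<'E'
from h import *
Rt=R.from_rotvec(a*np.deg2rad(82)).as_matrix()@Rg
rep(Rt,seat0+.055*a); p,d,K,E=snap('scene'); cv2.imwrite('pics/s8.png',cv2.resize(p[170:330,350:500,::-1],None,fx=3.5,fy=3.5))
E
```

```text
time: 14.85
tool_pos: [0.5621, -0.2936, 0.1488]
ee_rot: [-2.722, 0.321, 2.205]
wrist_force: [-4.7, 0.9, 4.5]
width: 0.0355
finger_force: 30.0
time: 15.35
tool_pos: [0.5624, -0.2935, 0.1487]
ee_rot: [-2.626, 0.072, 2.691]
wrist_force: [-4.9, 1.4, 5.4]
width: 0.0354
finger_force: 30.0
t 15.35 q [-0.31  0.32  1.35 -0.52  1.49 -1.37] F [-4.9  1.4  5.4] Tq [-0.37  1.19 -0.49] w 0.0354 ff 30.0
turn units [-0.0015  0.0023  0.0017] shift units [-0.025  0.008 -0.082] pos [ 0.5624 -0.2935  0.1487]
```

View pics/s8.png

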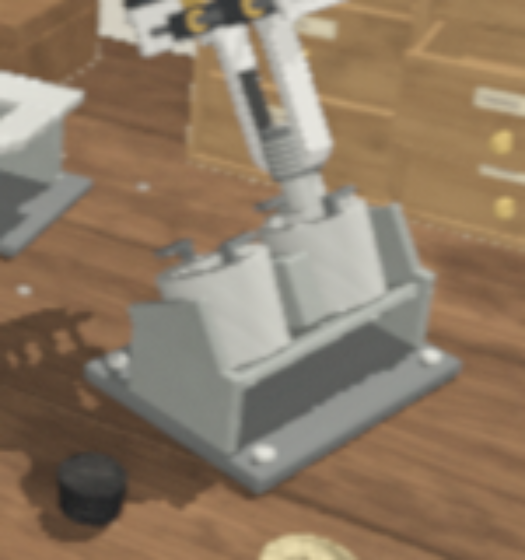

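The gripper holds the short head (crop px (295,160)), turned with steady grip. Pull along the axis.

```bash
python3 -m handwheel '[[[0,0,0],[0.013,0.038,0.069],1],[[0,0,0],[0.013,0.038,0.069],1],[[0,0,0],[0.013,0.038,0.069],1],[[0,0,0],[0,0,0],1]]' && python3 -m handwheel '[[[0,0,0],[0.0128,0.0379,0.0693],1],[[0,0,0],[0.0128,0.0379,0.0693],1],[[0,0,0],[0,0,0],1]]'
python3 - <<'E'
from h import *
Rt=R.from_rotvec(a*np.deg2rad(82)).as_matrix()@Rg
rep(Rt,seat0+.075*a)
E
```

```text
time: 15.8
tool_pos: [0.565, -0.2865, 0.1565]
ee_rot: [-2.63, 0.071, 2.691]
wrist_force: [-1.7, -0.2, -3.2]
width: 0.0356
finger_force: 30.0
time: 16.1
tool_pos: [0.5672, -0.2825, 0.1656]
ee_rot: [-2.63, 0.073, 2.693]
wrist_force: [-1.2, 2.6, -1.2]
width: 0.0355
finger_force: 30.0
t 16.1 q [-0.3   0.31  1.33 -0.52  1.53 -1.37] F [-1.2  2.6 -1.2] Tq [ 0.69  0.2  -0.16] w 0.0355 ff 30.0
turn units [-0.0031  0.0042  0.0005] shift units [-0.055 -0.023 -0.073] pos [ 0.5672 -0.2825  0.1656]
```

Free. Draw out and compute the uprighting turn.

```bash
python3 -m handwheel '[[[0,0,0],[0.03,0.142,0.26],1],[[0,0,0],[0.048,0.142,0.26],1],[[0,0,0],[0.048,0.142,0.26],1],[[0,0,0],[0.048,0.142,0.26],1],[[0,0,0],[0.064,0.189,0.346],1]]'
cat >> h.py <<'E'
Rf=np.array([[0,1,0],[1,0,0],[0,0,-1.]])
E
python3 - <<'E'
from h import *
rep(Rf,np.array([.475,-.058,.236]))
E
```

```text
time: 16.6
tool_pos: [0.5788, -0.2447, 0.2355]
ee_rot: [-2.629, 0.073, 2.693]
wrist_force: [-0.0, -0.3, -2.4]
width: 0.0357
finger_force: 30.0
t 16.6 q [-0.23  0.29  1.21 -0.52  1.68 -1.38] F [-0.  -0.3 -2.4] Tq [ 0.5  -0.22  0.02] w 0.0357 ff 30.0
turn units [ 0.2229 -0.2654 -0.6857] shift units [-2.075  3.733  0.011] pos [ 0.5788 -0.2447  0.2355]
```

```bash
python3 -m handwheel '[[[0.0248,-0.0295,-0.0762],[-0.23,0.415,0],1],[[0.0248,-0.0295,-0.0762],[-0.23,0.415,0],1],[[0.0248,-0.0295,-0.0762],[-0.23,0.415,0],1],[[0.0248,-0.0295,-0.0762],[-0.23,0.415,0],1],[[0.0248,-0.0295,-0.0762],[-0.23,0.415,0],1]]' >/dev/null; python3 -m handwheel '[[[0.0248,-0.0295,-0.0762],[-0.23,0.415,0],1],[[0.0248,-0.0295,-0.0762],[-0.23,0.415,0],1],[[0.0248,-0.0295,-0.0762],[-0.23,0.415,0],1],[[0.0248,-0.0295,-0.0762],[-0.23,0.415,0],1],[[0,0,0],[0,0,0],1]]'
python3 - <<'E'
from h import *
rep(Rf,np.array([.475,-.058,.173]))
for n in ['side','scene']:
  p,d,K,E=snap(n); w=cloud(d,K,E).reshape(-1,3); T=T_tool()
  for lo,hi in [(-.11,-.09),(-.09,-.062),(-.062,-.048),(-.047,-.033),(-.03,-.015)]:
    q=w-T[:3,3]; m=(abs(q[:,0])<.04)&(abs(q[:,1])<.04)&(q[:,2]>lo)&(q[:,2]<hi); print(n,lo,m.sum(),np.median(q[m],0).round(4),np.ptp(q[m,:2],axis=0).round(3) if m.any() else 0)
E
```

```text
time: 17.6
tool_pos: [0.4735, -0.0575, 0.2363]
ee_rot: [3.139, -0.0, 1.571]
wrist_force: [-0.6, -0.6, -1.6]
width: 0.0357
finger_force: 30.0
t 17.6 q [-0.24 -0.08  1.53  0.    1.69 -0.24] F [-0.6 -0.6 -1.6] Tq [-0.08  0.11  0.01] w 0.0357 ff 30.0
turn units [-0.0001  0.0018 -0.0003] shift units [ 0.029 -0.01  -1.266] pos [ 0.4735 -0.0575  0.2363]
side -0.11 42 [-0.0063 -0.0061 -0.1   ] [0.018 0.02 ]
side -0.09 78 [-0.0067 -0.0074 -0.076 ] [0.026 0.017]
side -0.062 85 [-0.0105 -0.0107 -0.0509] [0.043 0.053]
side -0.047 47 [-0.008  -0.0071 -0.0392] [0.025 0.023]
side -0.03 70 [-0.0073 -0.0102 -0.0212] [0.051 0.026]
scene -0.11 53 [-0.0072 -0.007  -0.0993] [0.019 0.02 ]
scene -0.09 94 [-0.0083 -0.0079 -0.0762] [0.025 0.023]
scene -0.062 133 [-0.0114 -0.0102 -0.0521] [0.046 0.059]
scene -0.047 53 [-0.0093 -0.0079 -0.0402] [0.016 0.023]
scene -0.03 84 [-0.0125 -0.0119 -0.0209] [0.063 0.029]
```

Arbor hangs straight under the tool. Lower and slide into slot1.

```bash
python3 -m handwheel '[[[0,0.001,0],[0.02,-0.01,-0.63],1],[[0,0,0],[0,0,-0.63],1],[[0,0,0],[0.4,0,0],1],[[0,0,0],[0.4,0,0],1],[[0,0,0],[0.4,0,0],1]]'; python3 -m handwheel '[[[0,0,0],[0,0,0],1]]'
python3 -c "
from h import *
rep(Rf,np.array([.585,-.058,.173]))"
```

```text
time: 18.2
tool_pos: [0.5372, -0.0598, 0.1707]
ee_rot: [-3.139, 0.001, 1.572]
wrist_force: [-0.2, 0.6, -2.0]
width: 0.0353
finger_force: 30.0
time: 18.3
tool_pos: [0.5383, -0.0598, 0.1707]
ee_rot: [-3.14, 0.0, 1.572]
wrist_force: [0.5, -1.2, -1.8]
width: 0.0358
finger_force: 30.0
t 18.3 q [-0.21  0.09  1.49 -0.    1.57 -0.22] F [ 0.5 -1.2 -1.8] Tq [-0.06  0.04  0.01] w 0.0358 ff 30.0
turn units [ 0.0002 -0.0009 -0.0009] shift units [0.933 0.036 0.045] pos [ 0.5383 -0.0598  0.1707]
```

```bash
python3 -m handwheel '[[[0,0,0],[0.3,0.036,0],1],[[0,0,0],[0.3,0,0],1],[[0,0,0],[0.33,0,0],1],[[0,0,0],[0,0,-0.1],1],[[0,0,0],[0,0,0],1]]'
python3 -c "
from h import *
rep(Rf,np.array([.585,-.058,.153]))"
```

```text
time: 18.8
tool_pos: [0.5815, -0.0575, 0.1649]
ee_rot: [-3.137, -0.001, 1.571]
wrist_force: [-0.1, 0.3, -2.9]
width: 0.0356
finger_force: 30.0
t 18.8 q [-0.2   0.19  1.39 -0.    1.57 -0.2 ] F [-0.1  0.3 -2.9] Tq [-0.05  0.06 -0.  ] w 0.0356 ff 30.0
turn units [-0.0004 -0.0031 -0.0002] shift units [ 0.069 -0.01  -0.238] pos [ 0.5815 -0.0575  0.1649]
```

```bash
python3 -m handwheel '[[[0,-0.002,0],[0.065,-0.01,-0.08],1],[[0,0,0],[0,0,-0.08],1],[[0,0,0],[0,0,0],1]]'
python3 -c "
from h import *
rep(Rf,np.array([.585,-.058,.153]))"
```

```text
time: 19.1
tool_pos: [0.5848, -0.0579, 0.1573]
ee_rot: [-3.141, -0.001, 1.571]
wrist_force: [0.7, 0.2, -1.6]
width: 0.0356
finger_force: 30.0
t 19.1 q [-0.2   0.2   1.39  0.    1.55 -0.2 ] F [ 0.7  0.2 -1.6] Tq [-0.08  0.09  0.01] w 0.0356 ff 30.0
turn units [-0.0007 -0.0001  0.0001] shift units [ 0.004 -0.003 -0.086] pos [ 0.5848 -0.0579  0.1573]
```

```bash
python3 -m handwheel '[[[0,0,0],[0,0,-0.04],1],[[0,0,0],[0,0,-0.03],1],[[0,0,0],[0,0,0],1]]'
python3 -c "
from h import *
rep(Rf,np.array([.585,-.058,.153]))"
```

```text
time: 19.4
tool_pos: [0.5855, -0.0578, 0.1545]
ee_rot: [3.14, -0.001, 1.571]
wrist_force: [-0.3, 0.1, -2.6]
width: 0.0356
finger_force: 30.0
t 19.4 q [-0.2   0.2   1.4   0.    1.55 -0.2 ] F [-0.3  0.1 -2.6] Tq [-0.07  0.07  0.  ] w 0.0356 ff 30.0
turn units [-0.0006  0.0008  0.0001] shift units [-0.009 -0.003 -0.029] pos [ 0.5855 -0.0578  0.1545]
```

```bash
python3 -m handwheel '[[[0,0,0],[0,0,-0.03],1],[[0,0,0],[0,0,-0.03],1],[[0,0,0],[0,0,0],1]]'
python3 -c "
from h import *
rep(Rf,np.array([.585,-.058,.153]))"
```

```text
time: 19.7
tool_pos: [0.5858, -0.0578, 0.1541]
ee_rot: [3.138, -0.0, 1.571]
wrist_force: [-4.1, 1.1, 5.3]
width: 0.0355
finger_force: 30.0
t 19.7 q [-0.2   0.2   1.4   0.    1.54 -0.2 ] F [-4.1  1.1  5.3] Tq [0.02 0.78 0.  ] w 0.0355 ff 30.0
turn units [-0.0003  0.002   0.    ] shift units [-0.015 -0.004 -0.021] pos [ 0.5858 -0.0578  0.1541]
```

Seated. Release and rise.

```bash
python3 -m handwheel '[[[0,0,0],[0,0,0],0.4],[[0,0,0],[0,0,0],0],[[0,0,0],[0,0,0],0],[[0,0,0],[0,0,0],0],[[0,0,0],[0,0,0],0]]'; python3 -m handwheel '[[[0,0,0],[0,0,0.4],0],[[0,0,0],[0,0,0.6],0],[[0,0,0],[0,0,1],0],[[0,0,0],[0,0,1],0],[[0,0,0],[0,0,0],0]]'
python3 - <<'E'
from h import *
from scipy.optimize import least_squares
for n in ['scene','side']:
  p,d,K,E=snap(n); w=cloud(d,K,E).reshape(-1,3); cv2.imwrite('pics/%s9.png'%n,cv2.resize(p[120:330,260:500,::-1],None,fx=3,fy=2.8))
  for y,rs in [(.0335,[(.195,.222,.018),(.11,.18,.013)]),(-.058,[(.125,.155,.018),(.06,.085,.0115)])]:
   m0=(abs(w[:,0]-.585)<.03)&(abs(w[:,1]-y)<.03)
   for lo,hi,r in rs:
    X=w[m0&(w[:,2]>lo)&(w[:,2]<hi)]
    if len(X)>20: print(n,y,lo,len(X),least_squares(lambda p:np.hypot(*(X[:,:2]-p).T)-r,X[:,:2].mean(0)+[.005,0.005],loss='soft_l1',f_scale=.002).x.round(4),w[m0&(w[:,2]<.235),2].max().round(4))
E
```

```text
time: 20.2
tool_pos: [0.5857, -0.0579, 0.1514]
ee_rot: [3.14, -0.001, 1.571]
wrist_force: [0.6, 0.7, -0.0]
width: 0.0722
finger_force: 0.0
time: 20.7
tool_pos: [0.5882, -0.0583, 0.3114]
ee_rot: [3.124, 0.002, 1.571]
wrist_force: [0.2, -0.1, -0.2]
width: 0.094
finger_force: 0.0
scene 0.0335 0.195 137 [0.5879 0.0306] 0.2288
scene 0.0335 0.11 233 [0.5879 0.031 ] 0.2288
scene -0.058 0.125 142 [ 0.5871 -0.0597] 0.1602
scene -0.058 0.06 22 [ 0.5869 -0.0587] 0.1602
side 0.0335 0.195 108 [0.5862 0.0334] 0.2298
side 0.0335 0.11 175 [0.5868 0.0328] 0.2298
side -0.058 0.125 124 [ 0.587  -0.0569] 0.1631
side -0.058 0.06 22 [ 0.5856 -0.0572] 0.1631
```

View pics/scene9.png

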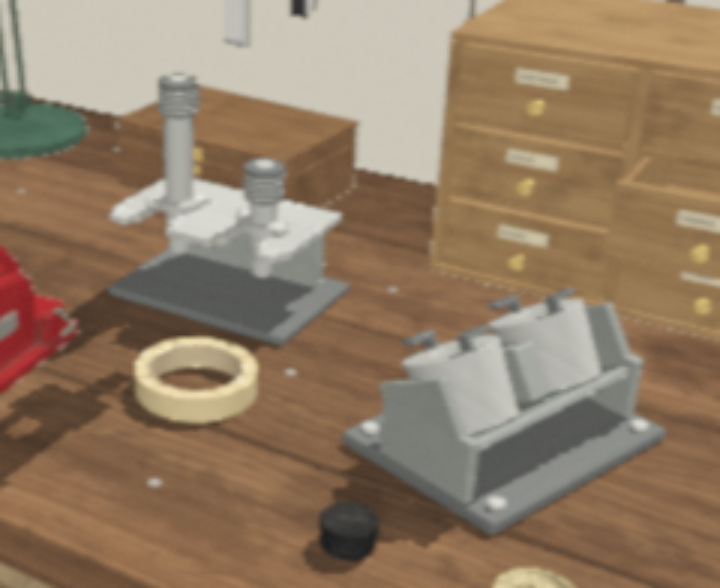

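Both arbors hang upright in the fork (crop px (178,140) and (265,200)), with tape and tin in place. Hand in.

```bash
python3 -c "
from bench import robot
print(robot.close_job())"
```

```text
the job is handed in; nothing more can be done
None
```

The job is handed in: both arbors hang upright in the fork rest, the tall one in the left slot and the short one in the right, each measured within about 3 mm of its home point. The tape and tin are visibly in place; I did not re-check the pliers, but nothing came near them. The hand-in call returned no verdict.

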